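# Switch the balcony water from hose to washing machine

### The job

Switch the balcony water from the garden hose to the washing machine: first push the lever of the valve with the long ribbed hose tail round until it is fully shut (crosswise to its outlet), and only then push the lever of the valve with the fat union nut round until it is fully open (in line with its outlet, over the pipe). Push with a fingertip from one side, never pinching a lever, and leave the capped spare valve and everything else on the shelf where it is.

Things in the scene. Friction and masses are not known exactly. Their poses are not given: they have to be found in the camera images.
- manifold: Fixed steel header pipe, 24 mm across and 400 mm long, with brass tees; all below 52 mm height. Its axis runs along its own y at x = +60 mm, 35 mm above the shelf. Origin on the shelf under the middle valve's stem. The three valves stand in a row along its y at -140, 0 and +140 mm, in any order, all turned as the manifold is, with identical levers.
- hose_valve: Garden-hose valve: brass, known by its long thin ribbed hose tail (22 mm across the ribs) reaching 105 mm from the stem towards -x, top of it at 46 mm. Origin: on the shelf surface under the lever stem; x points from the outlet to the header pipe, y along the header, z up. Fixed. Valve body 36 mm across, its top at 53 mm; stem up to the lever at 68 mm.
- washer_valve: Washing-machine valve: brass, known by its fat knurled union nut, 40 mm across, reaching 62 mm from the stem towards -x, top of it at 55 mm. Origin: on the shelf surface under the lever stem; x points from the outlet to the header pipe, y along the header, z up. Fixed. Valve body 36 mm across, its top at 53 mm; stem up to the lever at 68 mm.
- spare_valve: Spare valve: brass, known by its short plain blanking cap, 28 mm across, reaching only 36 mm from the stem towards -x. Its lever starts shut or nearly so. To be left alone. Origin: on the shelf surface under the lever stem; x points from the outlet to the header pipe, y along the header, z up. Fixed. Valve body 36 mm across, its top at 53 mm; stem up to the lever at 68 mm.
- hose_lever (a joint): Lever angle of the hose valve, rad. 0 = fully open: lever along the pipe run, pointing to the valve's +x; 1.571 = fully shut: crosswise, to the valve's -y. Grows clockwise from above: it points along (cos q, -sin q) in the valve's x, y. Firm stops at both ends; stays where left; turned by about 0.2 N m (3 to 4 N at 60 mm out). Starts open or nearly so (0 to 0.4).
- washer_lever (a joint): Lever angle of the washing-machine valve, rad. 0 = fully open: lever along the pipe run, pointing to the valve's +x; 1.571 = fully shut: crosswise, to the valve's -y. Grows clockwise from above: it points along (cos q, -sin q) in the valve's x, y. Firm stops at both ends; stays where left; turned by about 0.2 N m (3 to 4 N at 60 mm out). Starts shut or nearly so (1.2 to 1.571).
- hose_pivot (a point): Point on the stem axis of the hose valve's lever, 77 mm above the shelf, right above the valve's origin. The lever is a plain steel bar reaching 80 mm from this upright axis to its free end, 16 mm wide (8 mm core between two 4 mm flanks); core at heights 68 to 86 mm, flanks 68 to 81 mm. The point's x points along the lever.
- washer_pivot (a point): Point on the stem axis of the washing-machine valve's lever, 77 mm above the shelf, right above the valve's origin. The lever is a plain steel bar reaching 80 mm from this upright axis to its free end, 16 mm wide (8 mm core between two 4 mm flanks); core at heights 68 to 86 mm, flanks 68 to 81 mm. The point's x points along the lever.
- spare_tip (a point): The free end of the spare valve's lever, 80 mm from its stem, 77 mm above the shelf.
- bowl: Stainless steel bowl, 124 mm across, 50 mm high, behind the header. Loose bystander; origin at the centre of its underside.
- basket: Green plastic peg basket, 130 x 110 x 75 mm high, with wooden pegs, behind the header. Loose bystander; origin at the centre of its underside.
- spray: Lavender spray bottle with white press button, 64 mm across, 186 mm high, to the left of the manifold. Loose bystander; origin at the centre of its underside.
- scraper: Black hard silicone scraper, 138 mm long, blade 90 mm wide, 14 mm high, lying flat to the right of the manifold. Loose bystander; origin on the shelf in its handle, 88 mm from the blade's edge; x points to the blade.
- peg: Wooden clothes peg, 75 x 12 x 12 mm, lying between two outlets. Loose bystander; origin at the centre of its underside.
- soapdish: White soap dish with a bar of soap, 120 x 85 x 30 mm high. Loose bystander; origin at the centre of its underside.
- mug: White ceramic mug, 76 mm across, 85 mm high. Loose bystander; origin at the centre of its underside.

How it is judged:
By the outcome, as a careful person would: the job done as asked, in the order asked, and still so for the second after the job is handed in, with the robot touching nothing.
It also fails if it takes over 51 s, if anything falls off the work surface, if the arm or the gripper's body presses on something with over 40 N, if the wrist force passes 120 N, or if a joint passes its speed limit or range.

### The arm

A 7-joint arm with a two-finger parallel gripper is mounted at the origin on the work surface. World frame = base frame: x ahead of the robot, y to its left, z up, the work surface at z = 0. Lengths are in m, angles in degrees, forces in N, time in s.
With the tool pointing down it reaches from about 0.425 to 0.875 m from the base axis. Payload 4.7 kg.
Tool frame: the origin (TCP) lies at the centre of the arm's flange, where the gripper is bolted on; the fingertips stand 182 mm ahead of it and the grasp point (between the pads) lies 164 mm ahead of it (env.grip_depth is the distance from the TCP to the grasp point, in m); z points along the fingers, y is the line along which they close (so a half turn about z gives the same grasp; the last joint's range is limited). The gripper opens to 87 mm and grips with 3 to 60 N. Pads are 19 mm wide; open, the fingers measure 117 mm over their backs; the gripper's body (75 mm by 190 mm) begins 51 mm behind the grasp point.
Start: joints at [74.891, 18.392, -4.016, 83.108, 1.295, 78.541, -3.26], TCP at [0.178, -0.625, 0.405] pointing down, gripper open.
Joint ranges: [-163.93, 163.93], [-17.29, 119.83], [-79.2, 71.16], [3.27, 140.29], [-89.18, 269.18], [5.43, 117.66], [-154.24, 154.24]. Speed limits (degrees/s): [147.25, 147.25, 180, 180, 180, 180, 180].

### API

Orientations are given as [roll, pitch, yaw] about the fixed x, y, z axes, in that order (R = Rz(yaw) Ry(pitch) Rx(roll)).
In Python, from cell import env gives the robot as it stands. The module is installed in compiled form; this text tells all that it offers.
- The arm moves only by the tool send_rows, never from a script. Its arguments are lists of equal length, an entry for each row: "xyz": the shift along the tool's x, y, z in m, a list of three; "rotation": the turn, a rotation vector about the tool's x, y, z in rad, a list of three; "jaw": the opening, from 0 (shut) to 1 (fully open). A call has 1 to 20 rows; each row shifts and turns the commanded pose from where the row before left it, along the tool's axes as they then stand; what a row does not reach is not made up. A row lasts 1/10 s, in which the tool goes at most 50 mm and 8.59 degrees, less where a joint would pass 70% of its speed; a pose out of reach is approached as far as the arm can. A call is refused whole if a number of a shift passes 0.05 or a number of a turn 0.15, either way. A call with a gripper value outside its range is refused whole. The fingers move at their own pace and stop on an object; "newtons" is the grip in N (left out, the last holds). Time passes only in rows, so rows that do not move let the fingers close. It gives the time, the measured TCP pose, the force, the opening and the grip force at its end, in the units of the state.
- env.get_obs(): the state, without advancing time (a new reading comes with each control period).
- env.read_camera(name): name is "side" or "top"; returns a dict with "image" (420x560x3 uint8, blue, green, red), "fx", "fy", "cx", "cy" (pixels), "distortion" ([k1, k2, p1, p2, k3] as OpenCV has them; the pictures are not rectified), "R" (3x3) and "t" (3): a world point X has camera coordinates R X + t. Camera axes: x right, y down, z forward; pixel columns grow to the right and rows downward; lengths in m; the calibration is good to about 2 mm. A picture is of the moment at which its call begins. There is no depth.
- env.sign_off(): hands the job in; it is judged then, once.
The state is a dict: "time_s": time; "qpos": joint angles; "joint_velocities": joint speeds; "effort": joint torques, N m; "tool_pos": TCP position; "tool_rot": TCP orientation; "force": force on the tool from outside, world axes, zero at the start; "wrist_torque": the same for the moment, N m; "grip_width": finger opening in m; "grasp_force": force on a finger pad.
Only numpy, scipy, OpenCV 4.12 (cv2) and the standard library are available. Lean on these libraries where they do the work, as an engineer would, in place of code of your own. Each camera call takes 0.05 s, during which the arm holds its last target. There are 200 camera calls.

## Working session

There is one attempt and no reset: what is moved stays moved. The work goes in short steps, Python scripts to look and compute and a tool call to move; the robot and the scene stay as the last step left them, time stands still between calls to the robot, and variables do not carry over. Pictures are saved under pics/ and viewed, at most 10 in all, crops included, and the job is handed in when it is done.

Besides the shell and the picture viewer there is one more tool, called after "Call:" in YAML: its name, and indented under it one key for each argument. send_rows: Moves the arm, as the interface text tells. Its arguments: {"type":"object","properties":{"xyz":{"type":"array"},"rotation":{"type":"array"},"jaw":{"type":"array"},"newtons":{"type":"number"}},"required":["xyz","rotation","jaw"]}

```bash
mkdir -p pics
python3 - <<'E'
from cell import env
import cv2
for n in("top","side"):
    c=env.read_camera(n); cv2.imwrite(f"pics/{n}0.png",c["image"]); print(n,c["fx"],c["cx"],c["cy"],c["distortion"],c["R"],c["t"])
o=env.get_obs();print(o)
E
```

```text
top 422.4946506628911 282.1581134587939 208.51607178905115 [-0.05701967  0.          0.          0.          0.        ] [[-0.02738971 -0.9995712   0.01035439]
 [-0.98847196  0.02553968 -0.14923439]
 [ 0.14890596 -0.01432251 -0.98874763]] [0.03253974 0.57868102 1.24872713]
side 453.6954614039779 284.7544768579152 209.958596816731 [-0.05446012  0.          0.          0.          0.        ] [[-0.75662293 -0.65373769 -0.01219747]
 [-0.47113194  0.55802425 -0.68311319]
 [ 0.45338333 -0.51111249 -0.73021064]] [0.46966906 0.30893059 0.90122387]
{'time_s': 0.1, 'qpos': array([74.88923522, 18.43537908, -4.01401998, 83.16769505,  1.29709733,
       78.53985895, -3.2609533 ]), 'joint_velocities': array([-0.06288744, -0.14734849, -0.04251991, -0.20439714, -0.02901994,
       -0.03968986,  0.05867792]), 'effort': array([-3.00657052e-05, -4.92572629e+01, -4.05692048e-01, -3.13398850e+01,
       -6.41933153e-02,  3.95214208e-02,  5.39760731e-05]), 'tool_pos': array([ 0.17817691, -0.6249193 ,  0.40376589]), 'tool_rot': array([-1.79902407e+02,  7.91642662e-03,  1.59183921e+01]), 'force': array([-0.07209553,  0.0800529 , -0.19009378]), 'wrist_torque': array([-0.00031749, -0.00601696, -0.02288868]), 'grasp_force': 0.0, 'grip_width': 0.08691577363965829}
```

View pics/top0.png

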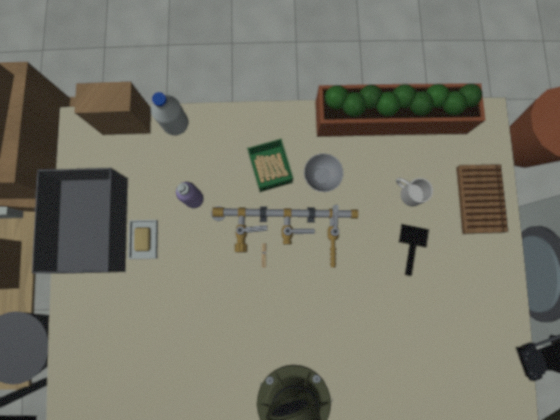

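View pics/side0.png

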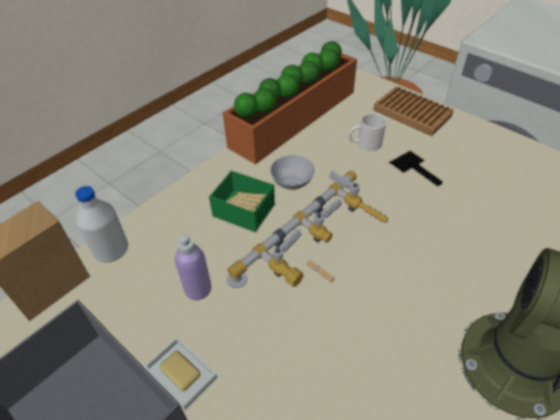

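The top view shows the washer valve (fat nut) on the left at about (241,231), the spare in the middle at (287,231), and the hose valve (ribbed tail) on the right at (334,232). The hose lever points up, so it is open. The other two point right, so they are shut. I'll zoom in to measure.

Run:
```python
import cv2
a=cv2.imread("pics/top0.png")[190:280,200:370]
cv2.imwrite("pics/c1.png",cv2.resize(a,None,fx=4.7,fy=4.7,interpolation=cv2.INTER_CUBIC))
```

```text
(no output)
```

View pics/c1.png

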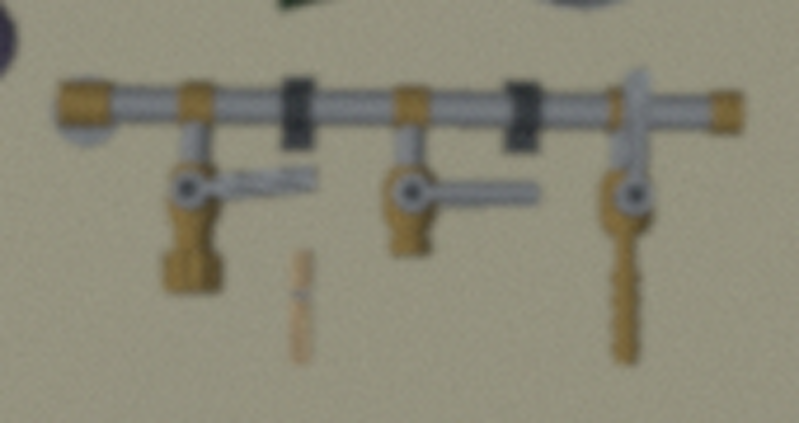

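The crop puts the lever hubs at (187,188) washer, (412,192) spare and (634,194) hose. The lever tips are at (317,178), (540,194) and (637,70).

```bash
cat > h.py <<'E'
from cell import env
import numpy as np, cv2
def ray(c,uv,z):
    K=np.array([[c["fx"],0,c["cx"]],[0,c["fy"],c["cy"]],[0,0,1]])
    n=cv2.undistortPoints(np.array([[uv]],float),K,np.array(c["distortion"]))[0,0]
    R=np.array(c["R"]);C=-R.T@c["t"];d=R.T@np.array([*n,1]);return C+d*(z-C[2])/d[2]
E
python3 - <<'E'
from h import *
c=env.read_camera("top")
P={}
for k,u,z in [("w",(187,188),.086),("s",(412,192),.086),("h",(634,194),.086),("wt",(317,178),.086),("st",(540,194),.086),("ht",(637,70),.086),("p0",(58,103),.047),("p1",(742,112),.047),("pegA",(302,250),.012),("pegB",(302,362),.012)]:
    P[k]=ray(c,[200+(u[0]-1.85)/4.7,190+(u[1]-1.85)/4.7],z);print(k,P[k].round(4))
ax=P["w"]-P["h"];yaw=np.degrees(np.arctan2(-ax[0],ax[1]));print("yaw",yaw,np.linalg.norm(ax))
b=P["p0"]-P["p1"];print("yaw pipe",np.degrees(np.arctan2(-b[0],b[1])),np.linalg.norm(b))
for v in "wsh":
    d=P[v+"t"]-P[v];print(v,"q",-(np.degrees(np.arctan2(d[1],d[0]))-yaw),np.linalg.norm(d))
E
```

```text
w [0.5136 0.1448 0.086 ]
s [0.5074 0.0045 0.086 ]
h [ 0.5025 -0.1342  0.086 ]
wt [0.5178 0.0636 0.086 ]
st [ 0.5041 -0.0754  0.086 ]
ht [ 0.5809 -0.1397  0.086 ]
p0 [0.575  0.2312 0.047 ]
p1 [ 0.5576 -0.2124  0.047 ]
pegA [0.4782 0.0762 0.012 ]
pegB [0.4051 0.0778 0.012 ]
yaw -2.2867389707072445 0.2792820785954678
yaw pipe -2.2473665654239525 0.44396633367388916
w q 84.77913799072999 0.08132971962186063
s q 90.13806360616027 0.07998516164988018
h q 1.7113258551292998 0.07860604087868896
```

The manifold is turned by -2.3°. The hose lever is at about 2°, the washer lever at 85°. I'll close the jaw and carry the arm over to the +y side of the hose lever.

Call:
send_rows:
  xyz:
    - [0.026, -0.0205, 0]
    - [0.026, -0.0205, 0]
    - [0.026, -0.0205, 0]
    - [0.026, -0.0205, 0]
    - [0.026, -0.0205, 0]
    - [0.026, -0.0205, 0]
    - [0.026, -0.0205, 0]
    - [0.026, -0.0205, 0]
    - [0.026, -0.0205, 0]
    - [0.026, -0.0205, 0]
    - [0.026, -0.0205, 0]
    - [0.026, -0.0205, 0]
    - [0.026, -0.0205, 0]
    - [0.026, -0.0205, 0]
    - [0.026, -0.0205, 0]
    - [0.026, -0.0205, 0]
    - [0.026, -0.0205, 0]
    - [0.026, -0.0205, 0]
    - [0.026, -0.0205, 0]
    - [0.026, -0.0205, 0]
  rotation:
    - [0, 0, 0]
    - [0, 0, 0]
    - [0, 0, 0]
    - [0, 0, 0]
    - [0, 0, 0]
    - [0, 0, 0]
    - [0, 0, 0]
    - [0, 0, 0]
    - [0, 0, 0]
    - [0, 0, 0]
    - [0, 0, 0]
    - [0, 0, 0]
    - [0, 0, 0]
    - [0, 0, 0]
    - [0, 0, 0]
    - [0, 0, 0]
    - [0, 0, 0]
    - [0, 0, 0]
    - [0, 0, 0]
    - [0, 0, 0]
  jaw: [0, 0, 0, 0, 0, 0, 0, 0, 0, 0, 0, 0, 0, 0, 0, 0, 0, 0, 0, 0]

```text
time_s: 2.15
tool_pos: [0.5663, -0.0871, 0.4045]
tool_rot: [180.0, 0.0, 15.9]
force: [1.1, -0.2, -0.6]
grip_width: 0.0003
grasp_force: 0.0
```

Call:
send_rows:
  xyz:
    - [0, 0, 0]
    - [0, 0, 0]
    - [0, 0, 0]
    - [0, 0, 0]
    - [0, 0, 0]
    - [0, 0, 0]
    - [0, 0, 0]
    - [0, 0, 0]
    - [0, 0, 0]
    - [0, 0, 0]
    - [0, 0, 0]
    - [0, 0, 0]
  rotation:
    - [0, 0, -0.124]
    - [0, 0, -0.124]
    - [0, 0, -0.124]
    - [0, 0, -0.124]
    - [0, 0, -0.124]
    - [0, 0, -0.124]
    - [0, 0, -0.124]
    - [0, 0, -0.124]
    - [0, 0, -0.124]
    - [0, 0, -0.124]
    - [0, 0, 0]
    - [0, 0, 0]
  jaw: [0, 0, 0, 0, 0, 0, 0, 0, 0, 0, 0, 0]

```text
time_s: 3.35
tool_pos: [0.5658, -0.0883, 0.4045]
tool_rot: [-180.0, 0.0, 86.8]
force: [0.9, -0.5, -0.6]
grip_width: 0.0004
grasp_force: 0.0
```

Call:
send_rows:
  xyz:
    - [0, 0, 0.02]
    - [0, 0, 0.02]
    - [0, 0, 0.02]
    - [0, 0, 0.02]
    - [0, 0, 0.02]
    - [0, 0, 0.02]
    - [0, 0, 0.02]
    - [0, 0, 0.018]
    - [0, 0, 0]
  rotation:
    - [0, 0, 0]
    - [0, 0, 0]
    - [0, 0, 0]
    - [0, 0, 0]
    - [0, 0, 0]
    - [0, 0, 0]
    - [0, 0, 0]
    - [0, 0, 0]
    - [0, 0, 0]
  jaw: [0, 0, 0, 0, 0, 0, 0, 0, 0]

```text
time_s: 4.25
tool_pos: [0.5646, -0.0883, 0.2441]
tool_rot: [-179.7, -0.0, 86.8]
force: [0.3, 0.3, 0.5]
grip_width: 0.0008
grasp_force: 0.0
```

Run:
```python
from h import *
a=env.read_camera("side")["image"][100:310,200:450]
cv2.imwrite("pics/s1.png",cv2.resize(a,None,fx=2.8,fy=2.8))
```

```text
(no output)
```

View pics/s1.png

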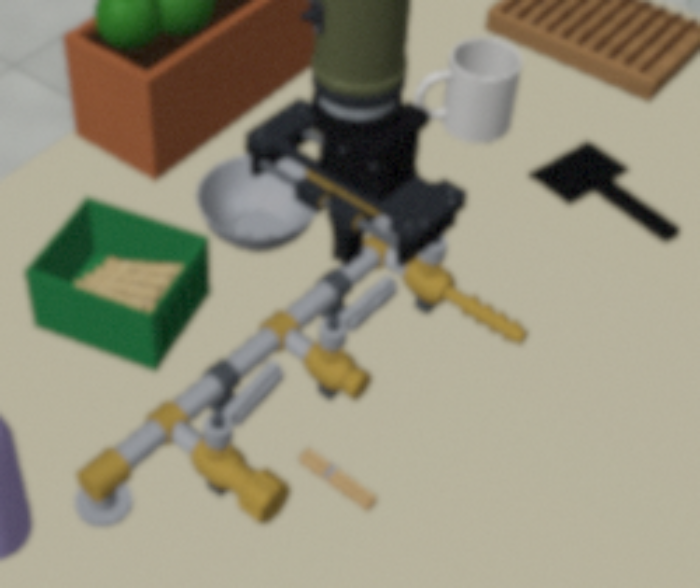

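The gripper is beside the hose lever with its tips above the pipe and nothing in the way. Next I push 28 mm across to contact, then swing clockwise about the stem.

Call:
send_rows:
  xyz:
    - [-0.01, 0, 0]
    - [-0.01, 0, 0]
    - [-0.008, 0, 0]
    - [-0.006, 0.0019, 0]
    - [-0.006, 0.0019, 0]
    - [-0.006, 0.0019, 0]
    - [-0.006, 0.0019, 0]
    - [-0.006, 0.0019, 0]
  rotation:
    - [0, 0, 0]
    - [0, 0, 0]
    - [0, 0, 0]
    - [0, 0, 0.1]
    - [0, 0, 0.1]
    - [0, 0, 0.1]
    - [0, 0, 0.1]
    - [0, 0, 0.1]
  jaw: [0, 0, 0, 0, 0, 0, 0, 0]

```text
time_s: 5.1
tool_pos: [0.5663, -0.1468, 0.2474]
tool_rot: [-180.0, -0.1, 58.1]
force: [0.5, 3.1, 1.1]
grip_width: 0.0005
grasp_force: 1.6
```

```bash
cat >> h.py <<'E'
def rel(p,y0,base=-2.3):
    o=env.get_obs();x=o["tool_pos"][:2]-np.array(p);w=np.radians(o["tool_rot"][2]);
    print("tool-frame rel to pivot",(x@[np.cos(w),np.sin(w)]).round(4),(x@[np.sin(w),-np.cos(w)]).round(4),"q of tool",(y0+base-o["tool_rot"][2]).round(1),o["force"].round(1),o["tool_pos"].round(4))
H=(.5025,-.1342);W=(.5136,.1448)
E
python3 -c "
from h import *
rel(H,90)
a=env.read_camera('top')['image'][190:280,200:370]
cv2.imwrite('pics/t2.png',cv2.resize(a,None,fx=4.7,fy=4.7,interpolation=cv2.INTER_CUBIC))"
```

```text
tool-frame rel to pivot 0.023 0.0608 q of tool 29.6 [0.5 3.1 1.1] [ 0.5663 -0.1468  0.2474]
```

View pics/t2.png

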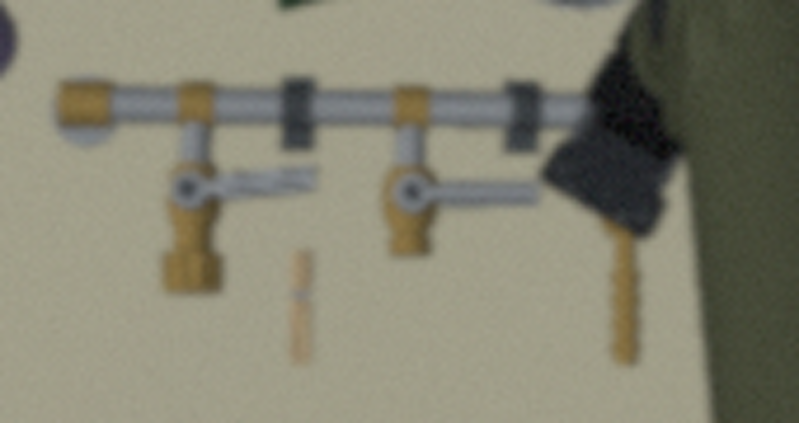

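Force is 3 N, so the finger is in contact and the lever is turning. The gripper covers it in this view. I'll continue the arc.

Call:
send_rows:
  xyz:
    - [-0.006, 0.0019, 0]
    - [-0.006, 0.0019, 0]
    - [-0.006, 0.0019, 0]
    - [-0.006, 0.0019, 0]
    - [-0.006, 0.0019, 0]
    - [-0.006, 0.0019, 0]
    - [-0.006, 0.0019, 0]
    - [-0.006, 0.0019, 0]
    - [-0.006, 0.0019, 0]
    - [-0.006, 0.0019, 0]
  rotation:
    - [0, 0, 0.1]
    - [0, 0, 0.1]
    - [0, 0, 0.1]
    - [0, 0, 0.1]
    - [0, 0, 0.1]
    - [0, 0, 0.1]
    - [0, 0, 0.1]
    - [0, 0, 0.1]
    - [0, 0, 0.1]
    - [0, 0, 0.1]
  jaw: [0, 0, 0, 0, 0, 0, 0, 0, 0, 0]

```text
time_s: 6.15
tool_pos: [0.5281, -0.1944, 0.2476]
tool_rot: [179.9, -0.2, 0.9]
force: [3.2, -0.6, -2.5]
grip_width: 0.0005
grasp_force: 1.7
```

```bash
python3 -c "
from h import *
rel(H,90)"
```

```text
tool-frame rel to pivot 0.0247 0.0606 q of tool 86.8 [ 3.2 -0.6 -2.5] [ 0.5281 -0.1944  0.2476]
```

Call:
send_rows:
  xyz:
    - [-0.002, 0, 0]
    - [-0.002, 0, 0]
    - [0, 0, 0]
  rotation:
    - [0, 0, 0.05]
    - [0, 0, 0]
    - [0, 0, 0]
  jaw: [0, 0, 0]

```text
time_s: 6.45
tool_pos: [0.5237, -0.1948, 0.2477]
tool_rot: [179.9, -0.2, -1.8]
force: [3.4, -3.0, 0.2]
grip_width: 0.0006
grasp_force: 1.4
```

Call:
send_rows:
  xyz:
    - [-0.002, 0, 0]
    - [0, 0, 0]
  rotation:
    - [0, 0, 0]
    - [0, 0, 0]
  jaw: [0, 0]

```text
time_s: 6.65
tool_pos: [0.5216, -0.1939, 0.2473]
tool_rot: [180.0, -0.1, -1.8]
force: [3.9, -2.1, 0.9]
grip_width: 0.0005
grasp_force: 1.6
```

Call:
send_rows:
  xyz:
    - [-0.002, 0, 0]
    - [0, 0, 0]
  rotation:
    - [0, 0, 0]
    - [0, 0, 0]
  jaw: [0, 0]

```text
time_s: 6.85
tool_pos: [0.5194, -0.1936, 0.247]
tool_rot: [180.0, -0.0, -1.8]
force: [3.1, -1.4, 1.5]
grip_width: 0.0005
grasp_force: 1.7
```

Call:
send_rows:
  xyz:
    - [-0.002, 0, 0]
    - [0, 0, 0]
  rotation:
    - [0, 0, 0]
    - [0, 0, 0]
  jaw: [0, 0]

```text
time_s: 7.05
tool_pos: [0.5182, -0.1934, 0.2471]
tool_rot: [180.0, -0.2, -1.8]
force: [7.0, -2.8, -1.2]
grip_width: 0.0004
grasp_force: 3.5
```

Call:
send_rows:
  xyz:
    - [-0.002, 0, 0]
    - [0, 0, 0]
  rotation:
    - [0, 0, 0]
    - [0, 0, 0]
  jaw: [0, 0]

```text
time_s: 7.25
tool_pos: [0.5174, -0.1933, 0.2473]
tool_rot: [179.9, -0.5, -1.8]
force: [11.2, -3.4, -5.1]
grip_width: 0.0003
grasp_force: 5.8
```

Call:
send_rows:
  xyz:
    - [-0.002, 0, 0]
    - [0, 0, 0]
  rotation:
    - [0, 0, 0]
    - [0, 0, 0]
  jaw: [0, 0]

```text
time_s: 7.45
tool_pos: [0.5165, -0.1933, 0.2475]
tool_rot: [179.9, -0.7, -1.8]
force: [15.7, -3.8, -8.1]
grip_width: 0.0006
grasp_force: 8.0
```

Force climbs to 16 N with no further motion, so the lever is at its stop. I'll back off, lift, and cross to the washer side.

Call:
send_rows:
  xyz:
    - [0.008, 0, 0]
    - [0.015, 0, 0]
    - [0.015, 0, 0]
    - [0, 0, -0.02]
    - [0, 0, -0.025]
    - [0, 0, -0.025]
    - [0, 0, -0.02]
    - [0, 0, 0]
  rotation:
    - [0, 0, 0]
    - [0, 0, 0]
    - [0, 0, 0]
    - [0, 0, 0]
    - [0, 0, 0]
    - [0, 0, 0]
    - [0, 0, 0]
    - [0, 0, 0]
  jaw: [0, 0, 0, 0, 0, 0, 0, 0]

```text
time_s: 8.25
tool_pos: [0.5514, -0.1938, 0.3388]
tool_rot: [180.0, -0.1, -1.8]
force: [0.4, -0.0, -0.5]
grip_width: 0.0005
grasp_force: 0.0
```

Call:
send_rows:
  xyz:
    - [-0.0074, -0.0232, 0]
    - [-0.0074, -0.0232, 0]
    - [-0.0074, -0.0232, 0]
    - [-0.0074, -0.0232, 0]
    - [-0.0074, -0.0232, 0]
    - [-0.0074, -0.0232, 0]
    - [-0.0074, -0.0232, 0]
    - [-0.0074, -0.0232, 0]
    - [-0.0074, -0.0232, 0]
    - [-0.0074, -0.0232, 0]
    - [-0.0074, -0.0232, 0]
    - [-0.0074, -0.0232, 0]
    - [0, 0, 0]
    - [0, 0, 0]
  rotation:
    - [0, 0, 0]
    - [0, 0, 0]
    - [0, 0, 0]
    - [0, 0, 0]
    - [0, 0, 0]
    - [0, 0, 0]
    - [0, 0, 0]
    - [0, 0, 0]
    - [0, 0, 0]
    - [0, 0, 0]
    - [0, 0, 0]
    - [0, 0, 0]
    - [0, 0, -0.08]
    - [0, 0, 0]
  jaw: [0, 0, 0, 0, 0, 0, 0, 0, 0, 0, 0, 0, 0, 0]

```text
time_s: 9.65
tool_pos: [0.4702, 0.0873, 0.3351]
tool_rot: [180.0, 0.3, 2.9]
force: [0.1, -1.3, 0.7]
grip_width: 0.0004
grasp_force: 0.0
```

```bash
python3 -c "
from h import *
rel(W,90)
a=env.read_camera('top')['image'][190:280,200:370]
cv2.imwrite('pics/t3.png',cv2.resize(a,None,fx=4.7,fy=4.7,interpolation=cv2.INTER_CUBIC))"
```

```text
tool-frame rel to pivot -0.0463 0.0552 q of tool 84.8 [ 0.1 -1.3  0.7] [0.4702 0.0873 0.3351]
```

View pics/t3.png

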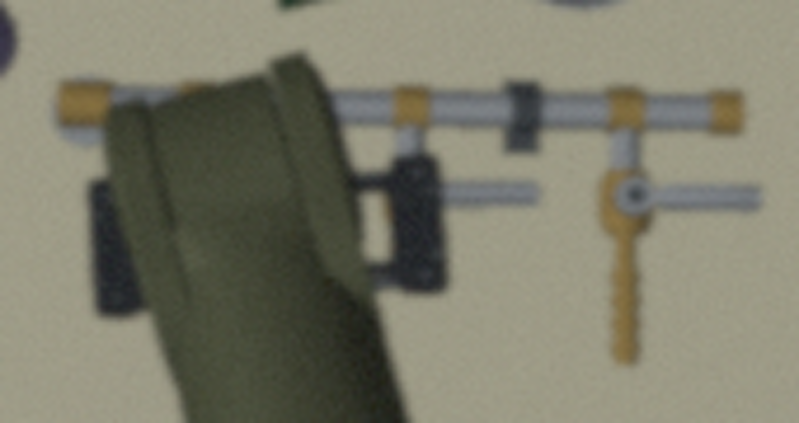

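The hose lever now runs from its hub at (634,194) to its tip at (762,198), crosswise and so fully shut. The spare at (412,192)–(540,194) hasn't moved. Next I go down on the near side of the washer lever and push.

Call:
send_rows:
  xyz:
    - [0, 0.005, 0.02]
    - [0, 0, 0.025]
    - [0, 0, 0.025]
    - [0, 0, 0.019]
    - [0, 0, 0]
  rotation:
    - [0, 0, 0]
    - [0, 0, 0]
    - [0, 0, 0]
    - [0, 0, 0]
    - [0, 0, 0]
  jaw: [0, 0, 0, 0, 0]

```text
time_s: 10.2
tool_pos: [0.4699, 0.0805, 0.2445]
tool_rot: [-180.0, 0.4, 2.6]
force: [-0.8, -0.6, 0.2]
grip_width: 0.0002
grasp_force: 0.0
```

Call:
send_rows:
  xyz:
    - [0.01, 0, 0]
    - [0.01, 0, 0]
    - [0.005, 0, 0]
    - [0.006, 0.0019, 0]
    - [0.006, 0.0019, 0]
    - [0.006, 0.0019, 0]
    - [0.006, 0.0019, 0]
    - [0.006, 0.0019, 0]
    - [0.006, 0.0019, 0]
    - [0.006, 0.0019, 0]
  rotation:
    - [0, 0, 0]
    - [0, 0, 0]
    - [0, 0, 0]
    - [0, 0, -0.1]
    - [0, 0, -0.1]
    - [0, 0, -0.1]
    - [0, 0, -0.1]
    - [0, 0, -0.1]
    - [0, 0, -0.1]
    - [0, 0, -0.1]
  jaw: [0, 0, 0, 0, 0, 0, 0, 0, 0, 0]

```text
time_s: 11.2
tool_pos: [0.5398, 0.0846, 0.2479]
tool_rot: [-179.9, 0.1, 43.0]
force: [-3.7, 0.0, 1.0]
grip_width: 0.0008
grasp_force: 1.6
```

```bash
python3 -c "
from h import *
rel(W,90)"
```

```text
tool-frame rel to pivot -0.022 0.0618 q of tool 44.7 [-3.7  0.   1. ] [0.5398 0.0846 0.2479]
```

Call:
send_rows:
  xyz:
    - [0.006, 0.0019, 0]
    - [0.006, 0.0019, 0]
    - [0.006, 0.0019, 0]
    - [0.006, 0.0019, 0]
    - [0.006, 0.0019, 0]
    - [0.006, 0.0019, 0]
    - [0.006, 0.0019, 0]
    - [0.005, 0.0015, 0]
    - [0, 0, 0]
  rotation:
    - [0, 0, -0.1]
    - [0, 0, -0.1]
    - [0, 0, -0.1]
    - [0, 0, -0.1]
    - [0, 0, -0.1]
    - [0, 0, -0.1]
    - [0, 0, -0.1]
    - [0, 0, -0.08]
    - [0, 0, 0]
  jaw: [0, 0, 0, 0, 0, 0, 0, 0, 0]

```text
time_s: 12.1
tool_pos: [0.5744, 0.1181, 0.2479]
tool_rot: [-180.0, 0.0, 87.5]
force: [-0.5, -1.6, -0.3]
grip_width: 0.0002
grasp_force: 0.6
```

Call:
send_rows:
  xyz:
    - [0.002, 0, 0]
    - [0.002, 0, 0]
    - [0, 0, 0]
  rotation:
    - [0, 0, 0]
    - [0, 0, 0]
    - [0, 0, 0]
  jaw: [0, 0, 0]

```text
time_s: 12.4
tool_pos: [0.5746, 0.122, 0.248]
tool_rot: [179.9, 0.0, 87.5]
force: [2.0, -2.8, -0.6]
grip_width: 0.0002
grasp_force: 1.5
```

```bash
python3 -c "
from h import *
rel(W,90)"
```

```text
tool-frame rel to pivot -0.02 0.0619 q of tool 0.2 [ 2.  -2.8 -0.6] [0.5746 0.122  0.248 ]
```

Call:
send_rows:
  xyz:
    - [0.002, 0, 0]
    - [0.002, 0, 0]
    - [0, 0, 0]
  rotation:
    - [0, 0, 0]
    - [0, 0, 0]
    - [0, 0, 0]
  jaw: [0, 0, 0]

```text
time_s: 12.7
tool_pos: [0.5749, 0.1246, 0.248]
tool_rot: [179.9, 0.2, 87.4]
force: [2.0, -8.0, 0.4]
grip_width: 0.0004
grasp_force: 3.6
```

Call:
send_rows:
  xyz:
    - [0.002, 0, 0]
    - [0, 0, 0]
  rotation:
    - [0, 0, 0]
    - [0, 0, 0]
  jaw: [0, 0]

```text
time_s: 12.9
tool_pos: [0.5751, 0.1252, 0.248]
tool_rot: [180.0, 0.4, 87.4]
force: [0.8, -10.8, 2.2]
grip_width: 0.0002
grasp_force: 5.2
```

Call:
send_rows:
  xyz:
    - [0.002, 0, 0]
    - [0, 0, 0]
  rotation:
    - [0, 0, 0]
    - [0, 0, 0]
  jaw: [0, 0]

```text
time_s: 13.1
tool_pos: [0.5752, 0.1257, 0.2479]
tool_rot: [180.0, 0.5, 87.3]
force: [-0.1, -13.5, 4.5]
grip_width: 0.0004
grasp_force: 6.8
```

The washer lever is at its stop. I'll back off, lift, and move aside to look.

Call:
send_rows:
  xyz:
    - [-0.008, 0, 0]
    - [-0.015, 0, 0]
    - [-0.012, 0, 0]
    - [0, 0, -0.03]
    - [0, 0, -0.04]
    - [0, 0, -0.04]
    - [0, 0, -0.04]
    - [-0.04, 0, 0]
    - [-0.04, 0, 0]
    - [-0.04, 0, 0]
    - [-0.04, 0, 0]
    - [-0.04, 0, 0]
    - [-0.04, 0, 0]
    - [-0.04, 0, 0]
    - [-0.04, 0, 0]
    - [-0.04, 0, 0]
    - [-0.03, 0, 0]
    - [0, 0, 0]
  rotation:
    - [0, 0, 0]
    - [0, 0, 0]
    - [0, 0, 0]
    - [0, 0, 0]
    - [0, 0, 0]
    - [0, 0, 0]
    - [0, 0, 0]
    - [0, 0, 0]
    - [0, 0, 0]
    - [0, 0, 0]
    - [0, 0, 0]
    - [0, 0, 0]
    - [0, 0, 0]
    - [0, 0, 0]
    - [0, 0, 0]
    - [0, 0, 0]
    - [0, 0, 0]
    - [0, 0, 0]
  jaw: [0, 0, 0, 0, 0, 0, 0, 0, 0, 0, 0, 0, 0, 0, 0, 0, 0, 0]

```text
time_s: 14.9
tool_pos: [0.5541, -0.3005, 0.3967]
tool_rot: [-179.9, 0.1, 87.0]
force: [-0.3, -0.1, 0.0]
grip_width: 0.0002
grasp_force: 0.0
```

```bash
python3 -c "
from h import *
a=env.read_camera('top')['image'][190:280,200:370]
cv2.imwrite('pics/t4.png',cv2.resize(a,None,fx=4.7,fy=4.7,interpolation=cv2.INTER_CUBIC))"
```

```text
(no output)
```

View pics/t4.png

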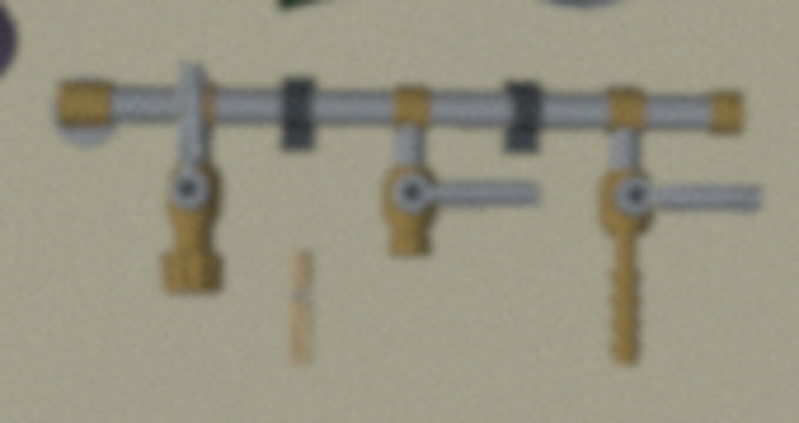

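The washer lever, hub (187,188) to tip (192,64), now lies in line over its pipe. The hose lever is crosswise, and the spare and the peg haven't moved. I'll check the angles, then hand in.

```bash
python3 -c "
from h import *
c=env.read_camera('top')
f=lambda u:ray(c,[200+(u[0]-1.85)/4.7,190+(u[1]-1.85)/4.7],.086)
q=[]
for a,b in [((187,188),(192,64)),((634,194),(762,198))]:
    d=f(b)-f(a);q.append(-np.degrees(np.arctan2(d[1],d[0]))-2.3)
print(q)
if abs(q[0])<4 and abs(q[1]-90)<4: print(env.sign_off())"
```

```text
[np.float64(0.718038421495041), np.float64(91.05742953133921)]
the job is handed in; nothing more can be done
None
```

The hose valve was shut first, then the washing-machine valve opened, each lever pushed from one side to its stop (measured about 91° and 1°); the spare valve and peg look unmoved, and I handed the job in at about 15 s.

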